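# Fold and tuck the flap of a card-index box

## Task

Close the card-index box: fold its hinged flap over until it lies flat on the box, then push it along until it is fully home, with its free edge tucked under the fixed lip so that the flap stays down by itself. Touch the box with the fingers only, pick nothing up, and leave the box and the things beside it standing where they are.

Things in the scene. Friction and masses are not known exactly. Their poses are not given: they have to be found in the camera images.
- box: Cream card-index box, 160 mm long (x) by 140 wide (y), rim 90 mm high, about 1.8 kg, loose, held only by friction. Origin: centre of its underside, z up. The flap's hinge is at the -x end, the fixed lip at the +x end: x is the direction in which the flap is tucked. The flap's hinge pin lies along y at x = -72 mm + flap_slide, z = 94 mm; the folded flap's top face is at z = 96 mm.
- flap (a joint): Fold angle in rad: 0 flat on the box, 1.57 upright, 2.0 fully open, leaning back off the box. Grey-green rigid plate 4 mm thick, 124 wide (y), mid-plane through the pin, reaching 118 mm from it; 80 g. Light spring (0.06 N m/rad, rest at 1.7 rad) plus friction: it keeps its start angle, folds with about 1 N at the ridge and, let go untucked, springs up to about 1 rad.
- flap_slide (a joint): Travel of the hinge pin in its slots along the box's +x, in m: 0 drawn back, 0.020 stop, fully home. Moves with about 3 N, stays where left. Drawn back, the flap folds flat with 6 mm between its edge and the lip; slid over 6 mm too early, the edge lands on top of the lip (draw it back by the ridge). Home, 14 mm lies under the lip; let go, it rises to about 0.03 rad.
- flap_edge (a point): Middle of the flap's free edge, 118 mm from the hinge pin, in the plate's mid-plane.
- flap_ridge (a point): Middle of the top of the thumb ridge, a straight bar 70 mm long (along y), 8 mm thick, standing 10 mm proud across the flap's outer face (its upper face when folded). Centred 85 mm from the hinge pin; this point is 12 mm off the plate's mid-plane.
- lip_edge (a point): Middle of the lower front edge of the lip, at (52, 0, 99) mm in the box frame. The lip is a rigid strip 4 mm thick across the box's whole width, from here to the end wall at x = 80 mm, underside at z = 99 mm, top at z = 103 mm, open towards the hinge.
- mug: White mug, 80 mm wide, 90 mm high, handle at its +y; loose bystander. Origin at the centre of its underside.
- stamp: Wooden rubber stamp with a turned handle, 44 mm wide, 80 mm high; loose bystander. Origin at the centre of its underside.
- stapler: Black stapler, 125 mm long (its x), 36 mm wide, 60 mm high; loose bystander. Origin at the centre of its underside.

How it is judged (in metres and radians):
On the way, in this order (a step that is already met when the one before it is completed fails the run):
1. the flap has been folded over flat, its edge not above the lip (value of joint flap below 0.06 rad and z of flap_edge in the frame of box below 0.1 m), for 0.05 s.
2. the flap has been slid home with its edge beneath the lip (value of joint flap_slide above 0.014 m and value of joint flap below 0.06 rad), for 0.1 s.
At the end, for the whole second after the job is handed in: The flap lies down (fold angle under 0.06 rad) and is slid home (flap_slide over 14 mm of 20), its free edge more than 7 mm under the lip; the box stands upright and at rest within 30 mm of where it was, the mug, stamp and stapler within 20 mm (all of step 2 and x of flap_edge in the frame of lip_edge above 0.007 m and z of flap_edge in the frame of lip_edge below 0.001 m and angle between box's own z axis and vertical below 0.05 rad and linear speed of box below 0.01 m/s and distance of box from where it was at the start of the episode below 0.03 m and distance of each of mug, stamp, stapler from where it was at the start of the episode below 0.02 m); the robot touches nothing.
It fails at once if some part of the robot other than its fingers presses on the box or its flap (over 5 N) (contact force between the arm and box above 5 N).
It fails at once if the box is lifted (10 mm) or shoved away (30 mm) (height (world z) of box above 0.01 m or distance of box from where it was at the start of the episode above 0.03 m).
It fails at once if a bystander is picked up or shifted by more than 20 mm (distance of any of mug, stamp, stapler from where it was at the start of the episode above 0.02 m).
It also fails if it takes over 38 s, if anything falls off the work surface, if the arm or the gripper's body presses on something with over 40 N, if the wrist force passes 120 N, or if a joint passes its speed limit or range.

## Robot

A 7-joint arm with a two-finger parallel gripper is mounted at the origin on the work surface. World frame = base frame: x ahead of the robot, y to its left, z up, the work surface at z = 0. Lengths are in mm, angles in degrees, forces in N, time in s.
With the tool pointing down it reaches from about 400 to 900 mm from the base axis. Payload 5.5 kg.
Tool frame: the origin (TCP) lies at the very end of the fingers, on their centre line; the grasp point (between the pads) lies 19 mm behind it; z points along the fingers, y is the line along which they close (so a half turn about z gives the same grasp; the last joint's range is limited). The gripper opens to 85 mm and grips with 20 to 120 N. Pads are 22 mm wide; open, the fingers measure 114 mm over their backs; the gripper's body (76 mm by 85 mm) begins 54 mm behind the grasp point. The pads swing forward as they close: fully open they stand 13 mm farther back than shut.
Start: joints at [79.481, 28.699, -24.465, 88.831, 12.651, 65.22, -12.049], TCP at [280.886, -586.177, 200.81] pointing down, gripper open.
Joint ranges: [-164.97, 164.97], [-17.58, 116.51], [-87.97, 89.64], [11.32, 138.91], [-80.73, 260.73], [10.89, 115.49], [-147.41, 147.41]. Speed limits (degrees/s): [147.25, 147.25, 180, 180, 180, 180, 180].

## Interface

Orientations are given as [roll, pitch, yaw] about the fixed x, y, z axes, in that order (R = Rz(yaw) Ry(pitch) Rx(roll)).
In Python, from workcell import env gives the robot as it stands.
- The arm moves only by the shell command python3 -m creep 'ROWS' [FORCE]. ROWS is JSON, a list that holds one entry, the list of rows, each a list of 7 numbers: the finger opening in mm, from 0 to 85.4, then the shift along the tool's x, y, z in mm, then the turn, a rotation vector about the tool's x, y, z in rad. A call has 1 to 10 rows; each row is the pose to reach, as a shift and turn from the pose commanded when the call began, along the tool's axes at that moment; what a row does not reach only later rows make up. A row lasts 1/10 s, in which the tool goes at most 50 mm and 8.59 degrees, less where a joint would pass 70% of its speed; a pose out of reach is approached as far as the arm can. A call with a gripper value outside its range is refused whole. The fingers move at their own pace and stop on an object; FORCE is the grip in N (left out, the last holds). Time passes only in rows, so rows that repeat a pose let the fingers close. It gives the time, the measured TCP pose, the force, the opening and the grip force at its end, in the units of the state.
- env.sense(): the state, without advancing time (a new reading comes with each control period).
- env.grab_frame(name): name is "side" or "top" or "wrist"; returns the picture (384x512x3 uint8, red, green, blue); there is no depth.
- env.get_calibration(name): a dict with "K" (3x3 intrinsics, pixels), "extrinsics" (4x4, takes a point from camera to world coordinates). Camera axes: x right, y up, looking along -z (the intrinsics and any distortion apply to the point x, -y, -z); pixel columns grow to the right and rows downward; lengths in mm; the calibration is good to about 2 mm. A picture is of the moment at which its call begins: read the wrist's pose just before it. get_calibration takes no time and is no camera call; for the wrist camera it gives the pose at the moment of the call.
- env.job_done(): hands the job in; it is judged then, once.
Trained networks look in the newest picture that a camera, given by its name, has taken for a name from the list of things; names that differ only in an ending like _2 or _b are one class to them, and where a whole thing is asked for, a point or a joint stands for the part that bears it (a point fixed in the world has none). Each returns a list of dicts, best first, with "p" (0 to 1); they miss things now and then, are a little off and sometimes report something else, mostly with a low value. They report only what shows in the picture. A call takes as long as a camera call.
- env.silhouettes(camera, target): "pixels" (384x512 bool, what is visible of it) and "rect" ([centre column, centre row, width, height] in pixels, round what is visible of it).
The state is a dict: "time": time; "qpos": joint angles; "qd": joint speeds; "joint_torque": joint torques, N m; "eef_pos": TCP position; "ee_rot": TCP orientation; "wrist_force": force on the tool from outside, world axes, zero at the start; "torque": the same for the moment, N m; "gripper_width": finger opening in mm; "grip_force": force on a finger pad.
Only numpy, scipy, OpenCV 4.12 (cv2) and the standard library are available. Lean on these libraries where they do the work, as an engineer would, in place of code of your own. Each camera call takes 0.05 s, during which the arm holds its last target. There are 200 camera calls.

## Working session

There is one attempt and no reset: what is moved stays moved. The work goes in short steps, Python scripts to look and compute and a shell command to move; the robot and the scene stay as the last step left them, time stands still between calls to the robot, and variables do not carry over. Pictures are saved under pics/ and viewed, at most 11 in all, crops included, and the job is handed in when it is done.

```bash
mkdir -p pics; cat > h.py <<'E'
import numpy as np, cv2
from workcell import env
def ray(cal,px):
    K=np.array(cal["K"]);T=np.array(cal["extrinsics"])
    d=np.linalg.inv(K)@[px[0],px[1],1]; d=T[:3,:3]@(d*[1,-1,-1])
    return T[:3,3],d/np.linalg.norm(d)
def tri(rs):
    A=sum(np.eye(3)-np.outer(d,d) for o,d in rs);b=sum((np.eye(3)-np.outer(d,d))@o for o,d in rs)
    return np.linalg.solve(A,b)
def onz(cal,px,z):
    o,d=ray(cal,px);return o+d*(z-o[2])/d[2]
def proj(cal,P):
    K=np.array(cal["K"]);T=np.array(cal["extrinsics"])
    p=T[:3,:3].T@(np.array(P,float)-T[:3,3]);p=K@(p*[1,-1,-1]);return p[:2]/p[2]
E
python3 - <<'E'
from h import *
ims=[]
for c in("side","top"):
    im=env.grab_frame(c);cv2.imwrite(f"{c}.png",im[:,:,::-1]);ims.append(im)
    cal=env.get_calibration(c);print(c,np.round(np.array(cal["extrinsics"]),2).tolist(),np.round(cal["K"],0).tolist(),[k for k in cal])
    for t in("box","flap","mug","stamp","stapler"):
        for r in env.silhouettes(c,t)[:1]:
            m=r["pixels"].astype(np.uint8);
            print(c,t,round(r["p"],2),np.round(r["rect"]), cv2.minAreaRect(np.argwhere(m)[:,::-1].astype(np.float32)))
cv2.imwrite("pics/a.png",cv2.resize(ims[0],(800,600))[:,:,::-1])
cv2.imwrite("pics/b.png",cv2.resize(ims[1],(800,600))[:,:,::-1])
E
```

```text
side [[-1.0, 0.0, -0.01, 522.97], [-0.01, -0.77, 0.63, 661.73], [-0.01, 0.63, 0.77, 883.68], [0.0, 0.0, 0.0, 1.0]] [[386.0, 0.0, 262.0], [0.0, 386.0, 195.0], [0.0, 0.0, 1.0]] ['K', 'extrinsics']
side box 0.86 [274. 196.  81.  91.] ((269.3999938964844, 194.80001831054688), (83.18172454833984, 66.18761444091797), 63.43495178222656)
side flap 0.78 [262. 164.  51.  40.] ((260.8706970214844, 164.19827270507812), (20.22119140625, 56.067848205566406), 66.80140686035156)
side mug 0.85 [295. 117.  30.  36.] ((294.5000305175781, 116.5), (37.593021392822266, 28.376667022705078), 75.96376037597656)
side stamp 0.57 [288. 342.  19.  28.] ((288.60003662109375, 340.8000183105469), (19.677398681640625, 25.938386917114258), 26.56505012512207)
side stapler 0.6 [230. 116.   8.  34.] ((228.84616088867188, 117.26924133300781), (11.570852279663086, 31.966930389404297), 11.309932708740234)
top [[-0.02, 0.99, -0.13, 363.62], [-1.0, -0.02, -0.0, -5.77], [-0.01, 0.13, 0.99, 1459.98], [0.0, 0.0, 0.0, 1.0]] [[434.0, 0.0, 255.0], [0.0, 434.0, 191.0], [0.0, 0.0, 1.0]] ['K', 'extrinsics']
top box 0.81 [255. 204.  68.  68.] ((253.0382537841797, 202.20294189453125), (47.1683464050293, 51.693443298339844), 57.528804779052734)
top flap 0.89 [266. 190.  31.  40.] ((267.4393310546875, 190.03709411621094), (43.09073257446289, 8.769842147827148), 58.570438385009766)
top mug 0.58 [370. 228.  31.  34.] ((366.7353515625, 225.94122314453125), (24.98116683959961, 35.89527130126953), 75.96376037597656)
top stamp 0.6 [146. 219.  11.  15.] ((143.75, 216.75001525878906), (13.435027122497559, 12.727922439575195), 45.0)
top stapler 0.66 [270. 190.  30.  33.] ((268.2775573730469, 190.63597106933594), (42.237449645996094, 8.912055015563965), 58.570438385009766)
```

View pics/a.png

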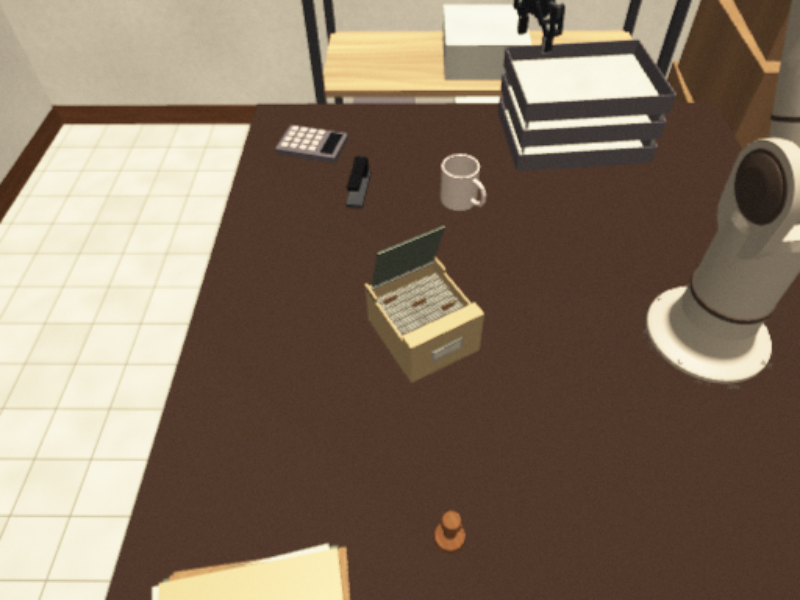

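View pics/b.png

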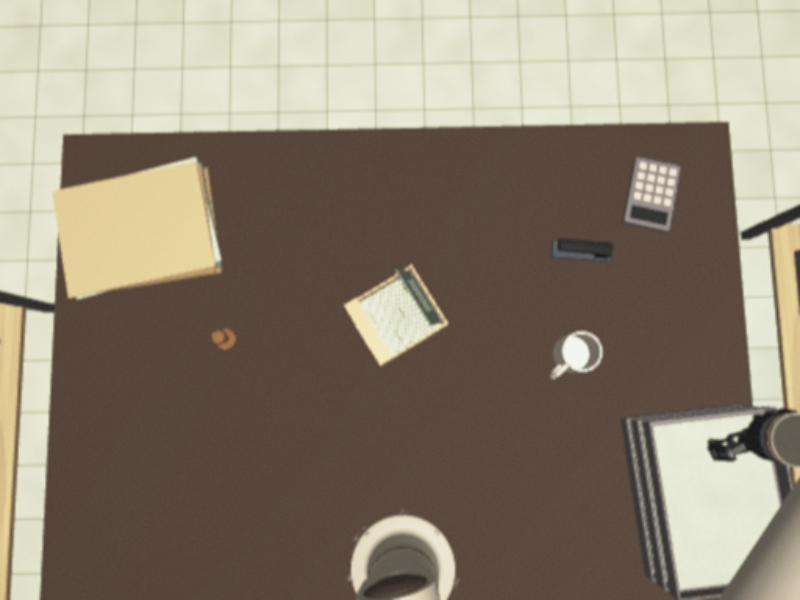

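Side view: the box is at about (425,310), with the flap upright at its far end (410,255) and the lip facing the camera. Top view: the box is at (397,315), with the lip at the lower left (365,335) and the flap at the upper right (420,295). The mug, stapler and stamp are well clear. Next I'll fit the pose to the masks.

```bash
cat > fit.py <<'E'
from h import *
from scipy.optimize import differential_evolution
def pts(p):
    x,y,w,phi,s=p
    B=[(a,b,c) for a in(-80,80) for b in(-70,70) for c in(0,90)]+[(a,b,103) for a in(52,80) for b in(-70,70)]
    F=[(-72+s+r*np.cos(phi)+o*-np.sin(phi),b,94+r*np.sin(phi)+o*np.cos(phi)) for r in(0,118) for b in(-62,62) for o in(-2,2)]
    R=np.array([[np.cos(w),-np.sin(w),0],[np.sin(w),np.cos(w),0],[0,0,1]])
    return [np.array(q)@R.T+[x,y,0] for q in(B,F)]
def ren(cal,P,S=4):
    m=np.zeros((384*S,512*S),np.uint8)
    q=np.array([proj(cal,a) for a in P]);cv2.fillConvexPoly(m,cv2.convexHull(np.round((q+.5)*S).astype(np.int32)),1);return m
E
cat > run.py <<'E'
from fit import *
cal={};U={};FM={};px={}
for c in("side","top"):
    im=cv2.imread(c+".png");env.grab_frame(c);cal[c]=env.get_calibration(c)
    b=env.silhouettes(c,"box")[0]["pixels"];f=env.silhouettes(c,"flap")[0]["pixels"]
    print(c,b.sum(),f.sum(),(b&f).sum())
    up=lambda m:cv2.resize(m.astype(np.uint8),None,fx=4,fy=4,interpolation=0)
    U[c]=up(b|f);FM[c]=up(f)
def cost(p):
    k=0
    for c in cal:
        B,F=pts([*p,0]);mb=ren(cal[c],B);mf=ren(cal[c],F)
        k+=((mb|mf)!=U[c]).sum()/U[c].sum()
        if c=="side":k+=.5*(mf!=FM[c]).sum()/FM[c].sum()
    return k
r=differential_evolution(cost,[(450,650),(-80,100),(1.5,3.2),(1.2,2.05)],maxiter=35,popsize=10,seed=1)
print(r.x,np.degrees(r.x[2:]),r.fun)
out=[]
for c in cal:
    im=cv2.resize(cv2.imread(c+".png"),None,fx=4,fy=4,interpolation=cv2.INTER_CUBIC)
    for m,col in zip([ren(cal[c],P) for P in pts([*r.x,0])]+[U[c]],[(0,0,255),(0,255,0),(255,0,0)]):
        cv2.drawContours(im,cv2.findContours(m,0,2)[0],-1,col,1)
    u,v=np.round(proj(cal[c],[r.x[0],r.x[1],90])*4).astype(int);out.append(im[v-280:v+280,u-200:u+200])
cv2.imwrite("pics/c.png",np.hstack(out))
for t in("mug","stapler","stamp"):
    try: print(t,[np.round(onz(cal[c],env.silhouettes(c,t)[0]["rect"][:2],40)) for c in cal])
    except IndexError: pass
s=env.sense();print(s["eef_pos"],s["ee_rot"])
E
time python3 run.py
```

```text
side 4527 890 829
top 2294 343 343
[514.34472331   4.86514474   2.1057678    1.28102533] [120.65160779  73.39734506] 0.09812575918615245
mug [array([ 428., -367.,   40.]), array([ 426., -374.,   40.])]
stapler [array([ 650., -370.,   40.]), array([ 650., -391.,   40.])]
stamp [array([478., 378.,  40.]), array([471., 359.,  40.])]
[ 280.89209085 -586.1881865   200.83299464] [ 1.79996785e+02 -2.11742242e-03  2.56005517e+01]
real	0m44.385s
user	0m22.367s
sys	0m19.765s
```

View pics/c.png

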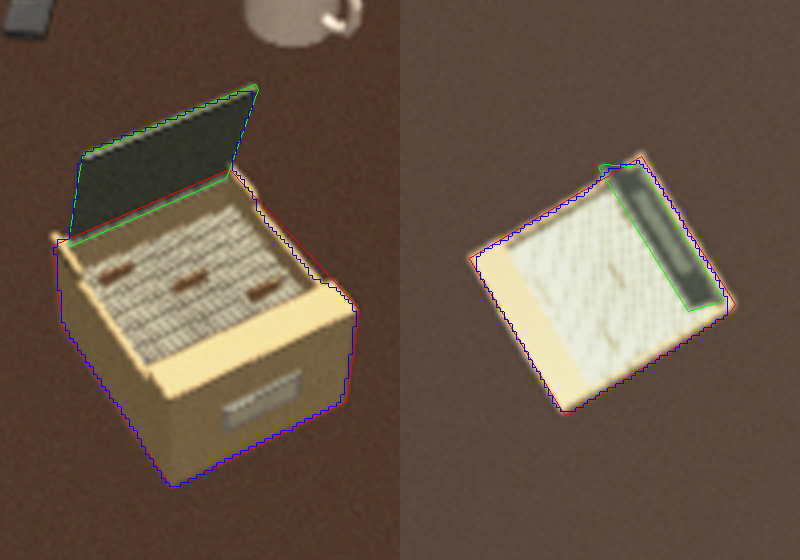

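The fit agrees with the picture: box at (514, 5), yaw 120.7°, flap at about 1.3 rad. I'll carry the tool, fingers shut, to a spot behind the flap.

```bash
python3 -m creep '[[[0,0,0,-40,0,0,-0.14],[0,30,-20,-70,0,0,-0.28],[0,70,-46,-80,0,0,-0.42],[0,110,-72,-80,0,0,-0.56],[0,150,-98,-80,0,0,-0.70],[0,190,-125,-80,0,0,-0.84],[0,230,-151,-80,0,0,-0.98],[0,270,-177,-80,0,0,-1.12],[0,310,-203,-80,0,0,-1.26],[0,350,-230,-80,0,0,-1.40]]]' 30
```

```text
time: 2.2
eef_pos: [497.9, -226.1, 281.2]
ee_rot: [180.0, 0.1, 106.1]
wrist_force: [0.5, -0.4, 1.5]
gripper_width: -0.2
grip_force: 0.0
```

```bash
python3 -m creep '[[[0,30,32,0,0,0,-0.1],[0,60,64,0,0,0,-0.2],[0,90,96,0,0,0,-0.259],[0,103,110,20,0,0,-0.259],[0,103,110,65,0,0,-0.259],[0,103,110,105,0,0,-0.259],[0,103,110,125,0,0,-0.259],[0,103,110,129,0,0,-0.259]]]'
python3 - <<'E'
from h import *
im=env.grab_frame("side");cv2.imwrite("pics/d.png",cv2.resize(im[60:300,120:420],(800,600),interpolation=2)[:,:,::-1])
for c in["side"]:
  print(env.sense()["eef_pos"],env.sense()["ee_rot"],proj(env.get_calibration(c),env.sense()["eef_pos"]))
E
```

```text
time: 3.0
eef_pos: [572.7, -98.4, 148.9]
ee_rot: [-179.8, -0.2, 120.7]
wrist_force: [0.0, 0.2, 0.2]
gripper_width: 0.1
grip_force: 0.0
[573.72777308 -98.31866749 150.16386864] [-1.79880599e+02 -1.32086455e-01  1.20663406e+02] [248.88571283 149.90957019]
```

View pics/d.png

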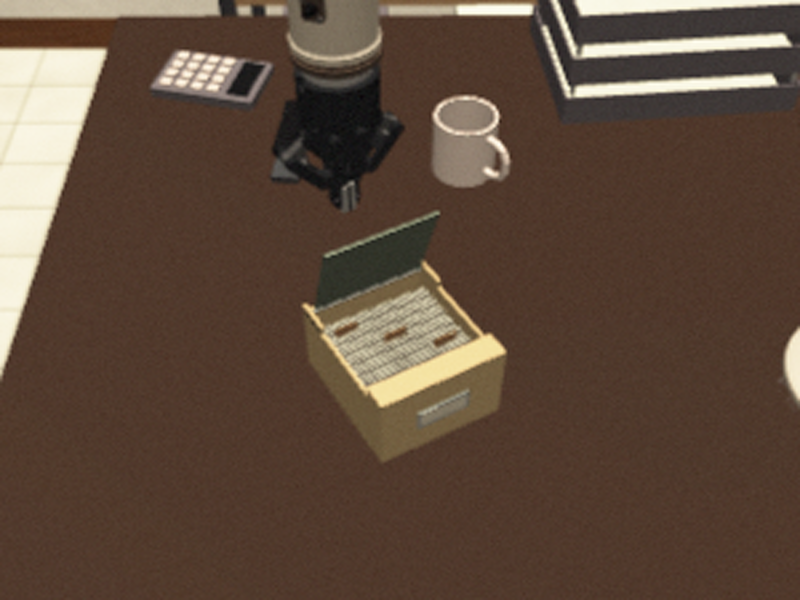

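The finger tips at (345,195) sit behind the flap, in line with its middle. Now I'll fold it along the arc.

```bash
python3 -m creep '[[[0,25,0,0,0,0,0],[0,42,0,0,0,0,0],[0,52,0,0,0,0,0],[0,58,0,2,0,0,0],[0,63,0,4,0,0,0],[0,69,0,7,0,0,0],[0,74,0,10.5,0,0,0],[0,78,0,14.5,0,0,0],[0,82,0,18.5,0,0,0],[0,86,0,23,0,0,0]]]'
python3 -m creep '[[[0,3,0,5,0,0,0],[0,5.5,0,10.5,0,0,0],[0,8,0,16,0,0,0],[0,9,0,21,0,0,0],[0,10,0,25,0,0,0],[0,10,0,25,0,0,0]]]'
python3 - <<'E'
from h import *
im=env.grab_frame("side");cv2.imwrite("pics/e.png",cv2.resize(im[60:300,120:420],(800,600),interpolation=2)[:,:,::-1])
E
```

```text
time: 4.05
eef_pos: [531.2, -18.7, 131.8]
ee_rot: [179.8, -0.1, 120.9]
wrist_force: [-0.0, 1.0, -1.2]
gripper_width: -0.3
grip_force: 0.0
time: 4.65
eef_pos: [525.4, -15.9, 103.0]
ee_rot: [-179.9, -0.1, 120.6]
wrist_force: [0.3, -0.2, 0.1]
gripper_width: -0.0
grip_force: 0.0
```

View pics/e.png

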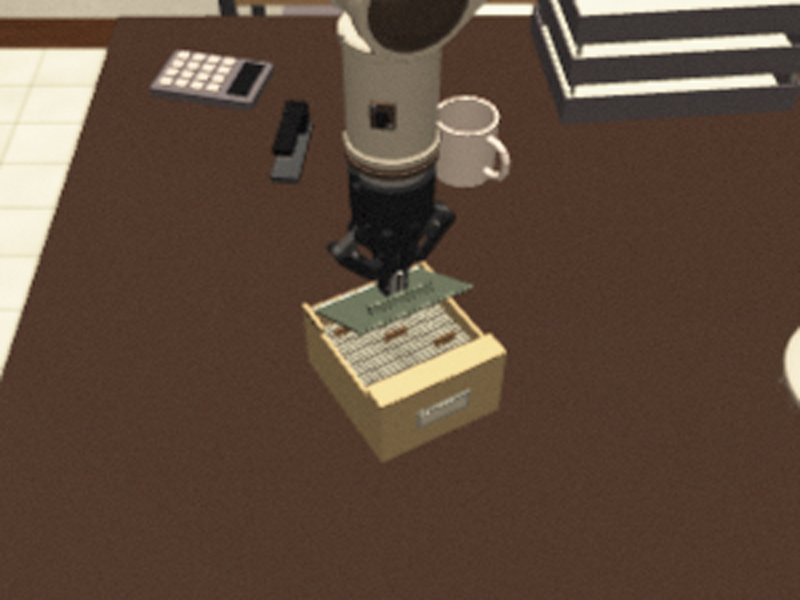

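```bash
python3 - <<'E'
from h import *
cal=env.get_calibration("side")
w=np.radians(120.65);ux=np.array([np.cos(w),np.sin(w),0]);uy=np.array([-np.sin(w),np.cos(w),0]);o=np.array([514.3,4.9,0])
for px,y in(((296.3,175.2),62),((255.8,192.8),-62)):
  for yy in(y,-y):
    c,d=ray(cal,px);t=(yy-(c-o)@uy)/(d@uy);P=c+t*d;print(yy,(P-o)@ux,P[2])
for phi in(0,.1,.2,.4,.6,.8):
  print(phi,[np.round((proj(cal,o+(-72+118*np.cos(phi))*ux+y*uy+[0,0,94+118*np.sin(phi)])-[120,60])/[.375,.4]) for y in(62,-62)])
s=env.sense();p=s["eef_pos"]-o;print(p@ux,p@uy,p[2])
E
```

```text
62 23.193215576403617 149.0560033197305
-62 188.02961600158088 374.36579422433636
-62 32.10368144936676 163.46615419281864
62 -201.7104999413482 -155.14042673957658
0 [array([480., 337.]), array([371., 385.])]
0.1 [array([480., 329.]), array([370., 377.])]
0.2 [array([480., 321.]), array([369., 369.])]
0.4 [array([477., 302.]), array([365., 350.])]
0.6 [array([472., 282.]), array([359., 329.])]
0.8 [array([464., 260.]), array([350., 307.])]
-23.666277555977125 0.853232234198126 103.35321144781273
```

```bash
python3 - <<'E'
from h import *
s=env.sense();cal={c:env.get_calibration(c) for c in("side","top")};o=[]
for c in cal:
  im=env.grab_frame(c);u,v=proj(cal[c],s["eef_pos"]);print(c,u,v)
  a,b=int(u)-40,int(v)-60
  o.append(cv2.resize(im[b:b+120,a:a+80],(400,600),interpolation=2))
cv2.imwrite("pics/f.png",np.hstack(o)[:,:,::-1])
print(s["eef_pos"],s["wrist_force"])
E
```

```text
side 266.5012087423027 184.14671702822295
top 259.5399034230805 196.87470134950166
[525.63085397 -15.89501014 103.35321145] [ 0.36951595 -0.18938337  0.26753776]
```

View pics/f.png

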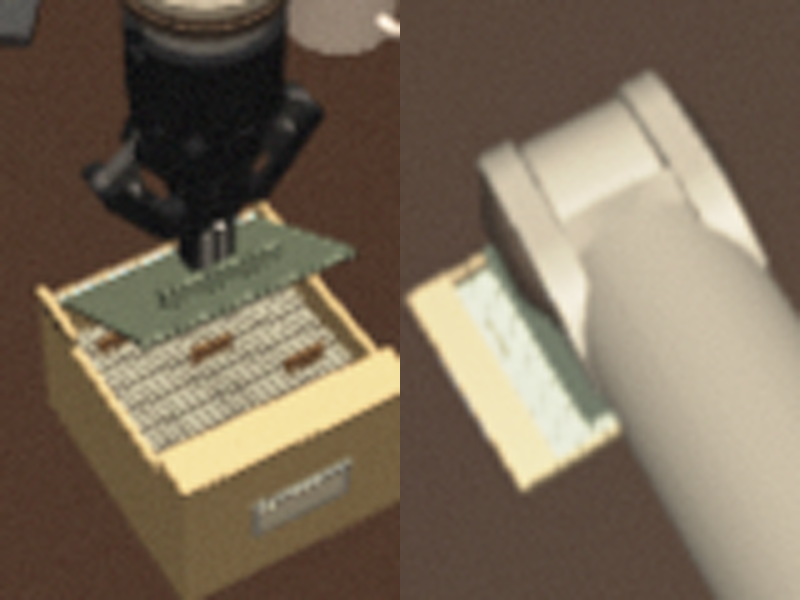

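The fingertips show about 7 px (roughly 24 mm) higher than the reported TCP, both here at (210,268) in the crop and in the previous picture. The flap is therefore only at about 0.5 rad. I'll keep following the arc down and judge by the force reading.

```bash
python3 -m creep '[[[0,1.5,0,4,0,0,0],[0,3,0,8,0,0,0],[0,4,0,12,0,0,0],[0,5,0,16,0,0,0],[0,6,0,20,0,0,0],[0,6,0,20,0,0,0]]]'
python3 -m creep '[[[0,0,0,2,0,0,0],[0,0,0,4,0,0,0],[0,0,0,5,0,0,0],[0,0,0,5,0,0,0]]]'
python3 - <<'E'
from h import *
s=env.sense();cal={c:env.get_calibration(c) for c in("side",)};o=[]
for c in cal:
  im=env.grab_frame(c);u,v=proj(cal[c],s["eef_pos"]);print(c,u,v)
  a,b=int(u)-55,int(v)-50
  cv2.imwrite("pics/g.png",cv2.resize(im[b:b+90,a:a+110],(733,600),interpolation=2)[:,:,::-1])
E
```

```text
time: 5.4
eef_pos: [522.4, -10.6, 83.2]
ee_rot: [-180.0, -0.0, 120.7]
wrist_force: [-0.3, -0.6, -0.2]
gripper_width: 0.3
grip_force: 0.1
time: 5.8
eef_pos: [522.9, -10.7, 78.7]
ee_rot: [180.0, -0.0, 120.7]
wrist_force: [-0.6, 0.3, 0.9]
gripper_width: -0.4
grip_force: 0.2
side 267.5105381543981 191.54936985020072
```

View pics/g.png

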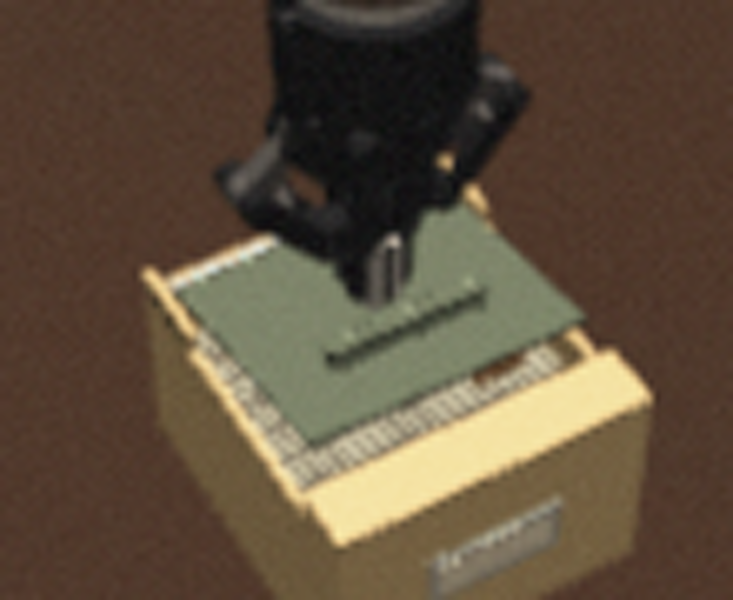

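The flap is nearly flat, with the fingertips at (380,290) just behind the ridge and the free edge still raised and clear of the lip. I'll press down until the force rises.

```bash
python3 -m creep '[[[0,0,0,2,0,0,0],[0,0,0,4,0,0,0],[0,0,0,5,0,0,0],[0,0,0,5,0,0,0]]]'
python3 -m creep '[[[0,0,0,1,0,0,0],[0,0,0,2,0,0,0],[0,0,0,2,0,0,0]]]'
python3 -m creep '[[[0,0,0,1,0,0,0],[0,0,0,2,0,0,0],[0,0,0,2,0,0,0]]]'
```

```text
time: 6.25
eef_pos: [522.9, -10.7, 73.7]
ee_rot: [180.0, -0.0, 120.7]
wrist_force: [-0.5, 0.6, 0.3]
gripper_width: 0.2
grip_force: 0.2
time: 6.55
eef_pos: [522.9, -10.7, 71.7]
ee_rot: [-180.0, -0.0, 120.7]
wrist_force: [0.1, 0.4, 0.5]
gripper_width: -0.2
grip_force: 0.2
time: 6.85
eef_pos: [522.9, -10.7, 69.7]
ee_rot: [-180.0, -0.0, 120.7]
wrist_force: [-0.1, 1.0, 0.5]
gripper_width: -0.3
grip_force: 0.2
```

```bash
python3 -m creep '[[[0,0,0,1,0,0,0],[0,0,0,1.5,0,0,0],[0,0,0,1.5,0,0,0]]]'
python3 -m creep '[[[0,0,0,1,0,0,0],[0,0,0,1.5,0,0,0],[0,0,0,1.5,0,0,0]]]'
python3 - <<'E'
from h import *
s=env.sense();cal={c:env.get_calibration(c) for c in("side",)};o=[]
for c in cal:
  im=env.grab_frame(c);u,v=proj(cal[c],s["eef_pos"]);print(c,u,v,s["wrist_force"])
  a,b=int(u)-55,int(v)-50
  cv2.imwrite("pics/i.png",cv2.resize(im[b:b+90,a:a+110],(733,600),interpolation=2)[:,:,::-1])
E
```

```text
time: 7.15
eef_pos: [522.9, -10.7, 68.2]
ee_rot: [180.0, -0.0, 120.7]
wrist_force: [-0.0, 0.6, 1.1]
gripper_width: 0.0
grip_force: 0.3
time: 7.45
eef_pos: [522.9, -10.7, 66.7]
ee_rot: [-180.0, -0.0, 120.7]
wrist_force: [0.2, 1.3, 0.3]
gripper_width: -0.2
grip_force: 0.3
side 267.5147825165971 194.3470977796645 [0.15680981 1.26497885 0.33056018]
```

View pics/i.png

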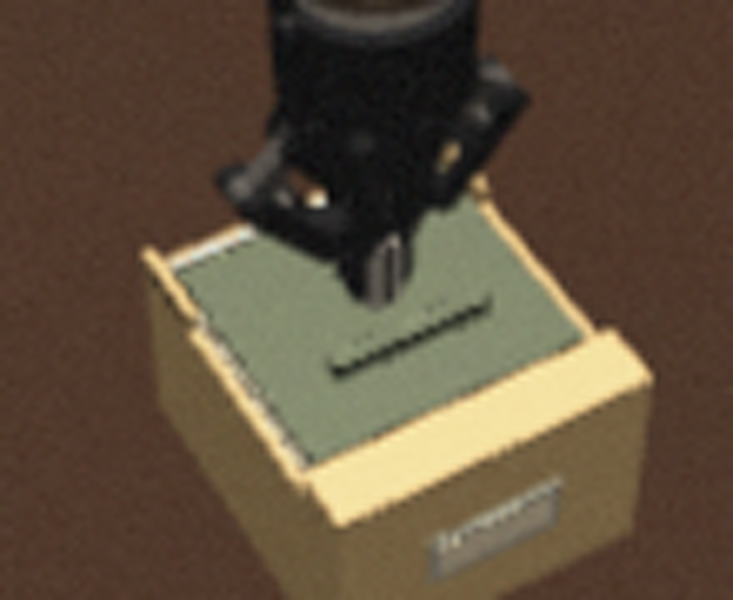

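The flap is now flat or nearly so, its edge right at the lip and not on top of it. I'll go down in small steps until there is real contact force.

```bash
for i in 1 2 ; do python3 -m creep '[[[0,0,0,0.5,0,0,0],[0,0,0,1,0,0,0]]]' | grep -E "eef|wrist"; done
```

```text
eef_pos: [522.9, -10.7, 65.8]
wrist_force: [-0.8, 0.3, 0.9]
eef_pos: [523.0, -10.6, 65.0]
wrist_force: [-2.0, 0.3, 6.1]
```

```bash
python3 -m creep '[[[0,2,0,0,0,0,0],[0,4,0,0,0,0,0],[0,6,0,0,0,0,0],[0,8,0,0,0,0,0],[0,10,0,0,0,0,0],[0,12,0,0,0,0,0]]]' | grep -E "time|eef|wrist"
python3 -m creep '[[[0,2,0,0,0,0,0],[0,4,0,0,0,0,0],[0,6,0,0,0,0,0],[0,8,0,0,0,0,0]]]'| grep -E "eef|wrist"
python3 -m creep '[[[0,1,0,0,0,0,0],[0,2,0,0,0,0,0],[0,3,0,0,0,0,0],[0,4,0,0,0,0,0],[0,4,0,0,0,0,0]]]'| grep -E "eef|wrist"
```

```text
time: 8.5
eef_pos: [517.2, -0.3, 65.1]
wrist_force: [1.7, -2.2, 5.5]
eef_pos: [513.0, 6.8, 65.0]
wrist_force: [2.4, -2.4, 5.1]
eef_pos: [510.8, 10.4, 65.0]
wrist_force: [1.9, -1.1, 5.4]
```

```bash
python3 - <<'E'
from h import *
s=env.sense();c="side";cal=env.get_calibration(c)
im=env.grab_frame(c);a,b=212,144
cv2.imwrite("pics/j.png",cv2.resize(im[b:b+90,a:a+110],(733,600),interpolation=2)[:,:,::-1])
E
```

```text
(no output)
```

View pics/j.png

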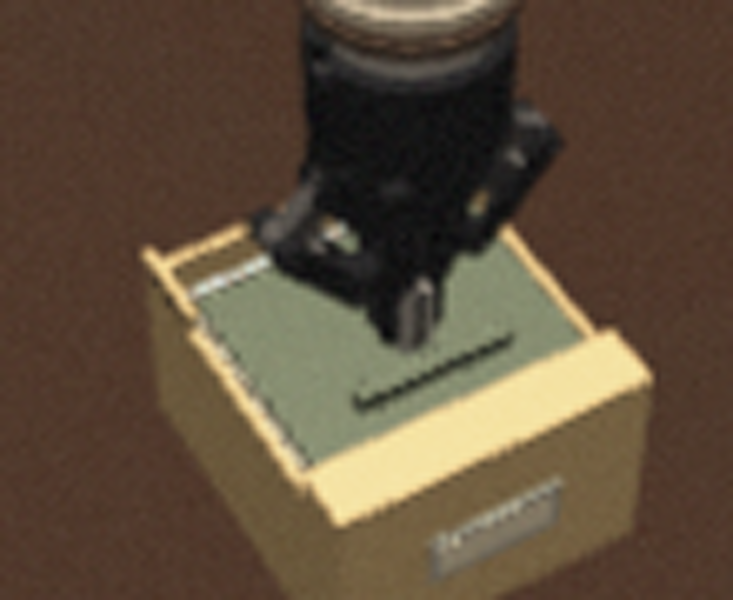

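The flap's edge is now under the lip. The ridge moved from about (412,340) to (437,375), so the flap has slid roughly 19 mm, and the box hasn't moved. I'll push on until it stops.

```bash
for i in 1 2 3; do python3 -m creep '[[[0,1,0,0,0,0,0],[0,2,0,0,0,0,0],[0,3,0,0,0,0,0],[0,3,0,0,0,0,0]]]'| grep -E "eef|wrist"; done
```

```text
eef_pos: [509.4, 12.8, 65.0]
wrist_force: [1.6, -2.4, 4.5]
eef_pos: [507.8, 15.2, 65.0]
wrist_force: [2.4, -2.7, 4.7]
eef_pos: [506.1, 17.8, 64.9]
wrist_force: [1.7, -2.3, 4.5]
```

```bash
for i in 1 2 3 4; do o=$(python3 -m creep '[[[0,0.5,0,0,0,0,0],[0,1,0,0,0,0,0]]]'| grep -E "eef|wrist"); echo "$o"; done
python3 - <<'E'
from h import *
im=env.grab_frame("side");cv2.imwrite("pics/k.png",cv2.resize(im[144:234,212:322],(733,600),interpolation=2)[:,:,::-1])
E
```

```text
eef_pos: [505.7, 18.5, 64.9]
wrist_force: [2.4, -2.5, 5.4]
eef_pos: [505.3, 19.0, 64.9]
wrist_force: [2.6, -5.3, 4.8]
eef_pos: [505.3, 19.0, 64.9]
wrist_force: [3.8, -5.8, 4.9]
eef_pos: [505.3, 19.0, 65.0]
wrist_force: [6.1, -9.2, 3.4]
```

View pics/k.png

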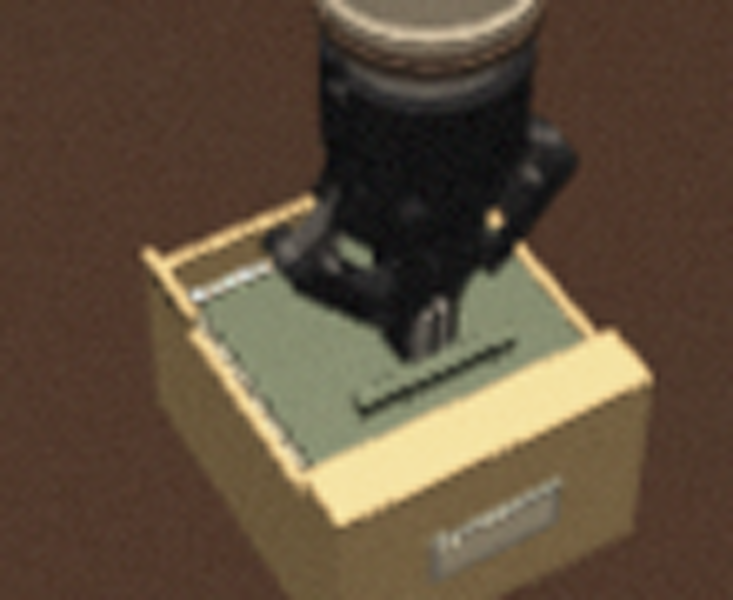

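The arm hit a firm stop: 11 N along x with no motion, the ridge at the home position and the box unmoved. I'll release the side load while lifting, then go straight up.

```bash
python3 -m creep '[[[0,-1.5,0,-1,0,0,0],[0,-3,0,-5,0,0,0],[0,-3,0,-30,0,0,0],[0,-3,0,-75,0,0,0],[0,-40,0,-115,0,0,0],[0,-85,0,-120,0,0,0],[0,-130,0,-120,0,0,0],[0,-175,0,-120,0,0,0],[0,-175,0,-120,0,0,0]]]'
python3 - <<'E'
from h import *
o=[];
for c,(a,b) in(("side",(222,144)),("top",(215,165))):
  im=env.grab_frame(c);o.append(cv2.resize(im[b:b+110,a:a+80],(400,550),interpolation=2))
  for t in ("mug","stapler","stamp"):
    for r in env.silhouettes(c,t)[:1]: print(c,t,np.round(r["rect"]))
cv2.imwrite("pics/l.png",np.hstack(o)[:,:,::-1])
E
```

```text
time: 12.4
eef_pos: [593.8, -135.9, 183.0]
ee_rot: [-179.9, -0.0, 120.1]
wrist_force: [-0.4, 0.0, -0.1]
gripper_width: -0.2
grip_force: 0.0
side mug [294. 117.  24.  34.]
side stapler [227. 117.  11.  37.]
side stamp [289. 343.  14.  27.]
top stapler [374. 161.  37.  14.]
top stamp [145. 217.  14.  13.]
```

View pics/l.png

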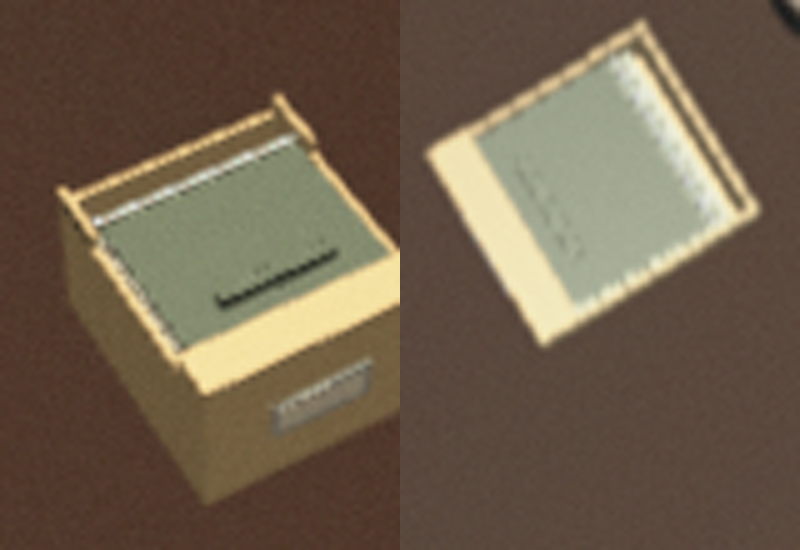

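After release the flap lies flat, its edge under the lip, with the ridge at (548,208) right beside the lip in the top view. The box hasn't moved, and the bystanders that were detected are where they were.

```bash
python3 -c "
from workcell import env
print(env.job_done())"
```

```text
the job is handed in; nothing more can be done
None
```

The flap is folded flat, pushed home to its stop and tucked under the lip, and it stayed down after I let go. The box and bystanders look unmoved in the final pictures, and the job is handed in at about 12.5 s, though no verdict came back.

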